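# Clear the stray jar and stand the fallen reagent bottle in its place

## Robot

A 6-joint arm with a two-finger parallel gripper is mounted at the origin on the work surface. World frame = base frame: x ahead of the robot, y to its left, z up, the work surface at z = 0. Lengths are in m, angles in rad, forces in N, time in s.
With the tool pointing down it reaches from about 0.25 to 0.775 m from the base axis. Payload 4 kg.
Tool frame: the origin (TCP) lies midway between the tips of the shut fingers; the grasp point (between the pads) lies 19 mm behind it (grip_point_offset is the distance from the TCP to the grasp point, in m); z points along the fingers, y is the line along which they close (so a half turn about z gives the same grasp; the last joint's range is limited). The gripper opens to 94 mm and grips with 3 to 60 N. Pads are 16 mm wide; open, the fingers measure 119 mm over their backs; the gripper's body (75 mm by 177 mm) begins 78 mm behind the grasp point.
Start: joints at [-1.368, 0.087, 1.371, -0, 1.684, -0.103], TCP at [0.166, -0.525, 0.206] pointing down, gripper open.
Joint ranges: [-3.1, 3.1], [-0.76, 2.03], [0.27, 2.55], [-1.08, 4.22], [0.17, 2.65], [-2.57, 2.57]. Speed limits (rad/s): [2.79, 2.79, 3.14, 3.14, 3.14, 3.14].

## Interface

Orientations are given as [roll, pitch, yaw] about the fixed x, y, z axes, in that order (R = Rz(yaw) Ry(pitch) Rx(roll)).
In Python, from bench import * gives the robot as it stands.
- The arm moves only by the tool carry_out, never from a script. Its argument "commands" is a list of rows, each a list of 6 numbers: the shift along the tool's x, y, z in m, then the turn, a rotation vector about the tool's x, y, z in rad. In form: [[tx, ty, tz, rx, ry, rz], ...]. A call has exactly 5 rows; each row is the pose to reach, as a shift and turn from the pose commanded when the call began, along the tool's axes at that moment; what a row does not reach only later rows make up. A row lasts 1/10 s, in which the tool goes at most 50 mm and 8.59 degrees, less where a joint would pass 70% of its speed; a pose out of reach is approached as far as the arm can. A call with a gripper value outside its range is refused whole. "jaw" is the opening, from 0 (shut) to 1 (fully open), set as the call begins (left out, the last holds). The fingers move at their own pace and stop on an object; the grip force is fixed at half the most. Time passes only in rows, so rows that repeat a pose let the fingers close, or fill a call up. It gives the time, the measured TCP pose, the force, the opening and the grip force at its end, in the units of the state.
- get_obs(): the state, without advancing time (a new reading comes with each control period).
- snapshot(name): name is "scene" or "top"; returns a dict with "img" (420x560x3 uint8, red, green, blue), "range_z" (420x560 float32, m along the optical axis (not along the pixel's ray), 0 where there is no reading), "fx", "fy", "cx", "cy" (pixels), "distortion" ([k1, k2, p1, p2, k3] as OpenCV has them; the pictures are not rectified), "R" (3x3) and "t" (3): a world point X has camera coordinates R X + t. Camera axes: x right, y down, z forward; pixel columns grow to the right and rows downward; lengths in m; the calibration is good to about 2 mm. A picture is of the moment at which its call begins.
- close_job(): hands the job in; it is judged then, once.
The state is a dict: "time": time; "joint_positions": joint angles; "qvel": joint speeds; "joint_torque": joint torques, N m; "tool_pos": TCP position; "ee_rot": TCP orientation; "wrist_force": force on the tool from outside, world axes, zero at the start; "wrist_torque": the same for the moment, N m; "width": finger opening in m; "finger_force": force on a finger pad.
Only numpy, scipy, OpenCV 4.12 (cv2) and the standard library are available. Lean on these libraries where they do the work, as an engineer would, in place of code of your own. Each camera call takes 0.05 s, during which the arm holds its last target. There are 200 camera calls.

## Task

A squat round jar has been left in the bottle rack, in the place of the bottle that lies fallen on the bench in front of it. First move the jar out and stand it gently, upright, in the flat steel tray; then stand the fallen bottle gently upright in the rack, in the middle of the place where the jar was, in line with the other two bottles. Leave those two bottles and the glass beaker in front of the rack standing where they are.

Things in the scene. Friction and masses are not known exactly. Their poses are not given: they have to be found in the camera images.
- fallen_bottle: the fallen bottle: square white bottle with a black round cap, 52 x 52 mm, body 105 mm high, then a neck and a cap 34 mm across, 137 mm high in all; lies on one flat side with its cap roughly towards the robot. Origin: centre of its underside; its z axis runs from the underside to the cap.
- jar: squat round white jar with a black screw lid, standing in one of the rack's three places. Body 60 mm in diameter, lid 64 mm in diameter from 58 to 76 mm above its underside. Origin: centre of its underside, z up.
- rack: plywood bottle rack on the bench, fixed: one straight lane, 96 mm (x) by 356 mm (y) outside, 80 x 340 mm inside. Its board is 8 mm thick; rims (heights above the bench): 20 mm at the front (-x, robot side), 28 mm at the back and both ends. Origin: centre of its underside; y along the lane. The three places are at y = -110, 0 and +110 mm on the lane's middle line.
- tray: flat open steel tray on the bench at the robot's left or right, fixed, 200 (x) by 160 (y) by 22 mm high, walls 4 mm thick, floor 4 mm thick. Origin: centre of its underside.
- bottle_a: one of two bottles standing in the rack, to be left alone: square white bottle with a black round cap, 52 x 52 mm, body 105 mm high, then a neck and a cap 34 mm across, 137 mm high in all. Origin: centre of its underside, z up.
- bottle_b: the other bottle standing in the rack, alike, to be left alone. Origin: centre of its underside, z up.
- beaker: open glass beaker, 60 mm across and 75 mm high, standing on the bench in front of the rack; leave alone. Origin: centre of its underside.
- hotplate: hotplate stirrer (off, cold) on the other side from the tray, fixed, 230 (x) by 170 (y) by 88 mm high, knobs to -x. Origin: centre of its underside.
Things that resemble listed ones, but are neither listed nor needed, are in the scene too. What is shaped like the jar but purple or red is not meant.

How it is judged:
On the way, in this order (a step that is already met when the one before it is completed fails the run):
1. the jar stands upright on the steel tray, let go (x of jar in the frame of tray between -0.075 and 0.075 m and y of jar in the frame of tray between -0.055 and 0.055 m and z of jar in the frame of tray between 0 and 0.01 m and angle between jar's own z axis and vertical below 0.1 rad and contact force between jar and the fingers below 0.1 N), for 0.2 s.
2. the bottle stands upright in the rack, in the place the jar left, let go (x of fallen_bottle in the frame of rack between -0.022 and 0.022 m and (y of fallen_bottle in the frame of rack between -0.14 and -0.08 m or y of fallen_bottle in the frame of rack between -0.03 and 0.03 m or y of fallen_bottle in the frame of rack between 0.08 and 0.14 m) and z of fallen_bottle in the frame of rack between 0.004 and 0.013 m and angle between fallen_bottle's own z axis and vertical below 0.1 rad and horizontal distance between fallen_bottle and bottle_a above 0.065 m and horizontal distance between fallen_bottle and bottle_b above 0.065 m and contact force between fallen_bottle and the fingers below 0.1 N), for 0.2 s.
At the end, for the whole second after the job is handed in: Jar upright (0.1 rad) on the tray's floor. Fallen bottle upright (0.1 rad) on the rack's board, within 22 mm of the lane's middle line, within 30 mm along it of the vacant one of the three places, and 65 mm or more from both other bottles' centres. Both let go and at rest (all of step 1 and all of step 2 and linear speed of each of jar, fallen_bottle below 0.02 m/s); the robot touches nothing.
It fails at once if a bottle standing in the rack is moved more than 20 mm or tipped ((distance of bottle_a from where it was at the start of the episode above 0.02 m or angle between bottle_a's own z axis and vertical above 0.35 rad) or (distance of bottle_b from where it was at the start of the episode above 0.02 m or angle between bottle_b's own z axis and vertical above 0.35 rad)).
It fails at once if the beaker is moved more than 25 mm or tipped ((distance of beaker from where it was at the start of the episode above 0.025 m or angle between beaker's own z axis and vertical above 0.35 rad)).
It fails at once if the jar or the fallen bottle is dropped (over 0.5 m/s while not held: a fall of about 13 mm) ((linear speed of jar above 0.5 m/s and contact force between jar and the fingers below 0.1 N) or (linear speed of fallen_bottle above 0.5 m/s and contact force between fallen_bottle and the fingers below 0.1 N)).
It also fails if it takes over 64 s, if anything falls off the work surface, if the arm or the gripper's body presses on something with over 40 N, if the wrist force passes 120 N, or if a joint passes its speed limit or range.

## Working session

There is one attempt and no reset: what is moved stays moved. The work goes in short steps, Python scripts to look and compute and a tool call to move; the robot and the scene stay as the last step left them, time stands still between calls to the robot, and variables do not carry over. Pictures are saved under pics/ and viewed, at most 10 in all, crops included, and the job is handed in when it is done.

Besides the shell and the picture viewer there is one more tool, called after "Emit:" by a JSON object that holds its "method" and its "body", one argument or row to a line. carry_out: Moves the arm, as the interface text tells. Its arguments: {"type":"object","properties":{"commands":{"type":"array","items":{"type":"array","items":{"type":"number"}}},"jaw":{"type":"number"}},"required":["commands"]}

```bash
mkdir -p pics; ls; cat > h.py <<'E'
from bench import *
import numpy as np, cv2
def save(s,n): cv2.imwrite('pics/'+n+'.png', s['img'][:,:,::-1])
def KD(s): return np.array([[s['fx'],0,s['cx']],[0,s['fy'],s['cy']],[0,0,1]]),np.array(s['distortion'])
def ray(s,u,v):
    K,D=KD(s); p=cv2.undistortPoints(np.array([[[u,v]]],float),K,D)[0,0]
    R=np.array(s['R']); t=np.array(s['t']); return -R.T@t, R.T@np.array([p[0],p[1],1])
def onz(s,u,v,z):
    c,d=ray(s,u,v); return c+d*(z-c[2])/d[2]
def cloud(s):
    K,D=KD(s); h,w=s['range_z'].shape
    uv=np.stack(np.meshgrid(np.arange(w),np.arange(h)),-1).reshape(-1,1,2).astype(float)
    p=cv2.undistortPoints(uv,K,D).reshape(h,w,2); z=s['range_z']
    c=np.dstack([p*z[...,None],z]); X=(c-np.array(s['t']))@np.array(s['R']); X[z==0]=np.nan; return X
E
python3 - <<'E'
from h import *
import pickle
for n in('scene','top'):
    s=snapshot(n); save(s,n+'0'); pickle.dump(s,open(n+'0.pkl','wb'))
    print(n,-np.array(s['R']).T@s['t'])
o=get_obs(); print(o)
E
```

```text
pics
scene [ 1.37162926 -0.71148622  1.26687026]
top [ 0.43129857 -0.01700412  1.12408099]
{'time': 0.1, 'joint_positions': array([-1.36810418e+00,  8.78797687e-02,  1.37206812e+00, -8.69943149e-07,
        1.68361830e+00, -1.03094042e-01]), 'qvel': array([-0.00157207, -0.00252824, -0.0016092 ,  0.00038771,  0.00030957,
        0.00141089]), 'joint_torque': array([ 2.00300965e-03, -3.41251123e+01, -3.03302336e+01,  7.20533263e-02,
        3.04045749e-02, -9.68026870e-05]), 'tool_pos': array([ 0.16547291, -0.52400382,  0.20443972]), 'ee_rot': array([-3.13962951e+00, -2.02239212e-04,  3.05785890e-01]), 'wrist_force': array([0.21135453, 0.15682724, 0.98636949]), 'wrist_torque': array([ 0.02488567, -0.01144271,  0.02981117]), 'finger_force': 0.0, 'width': 0.09389781780652302}
```

View pics/scene0.png

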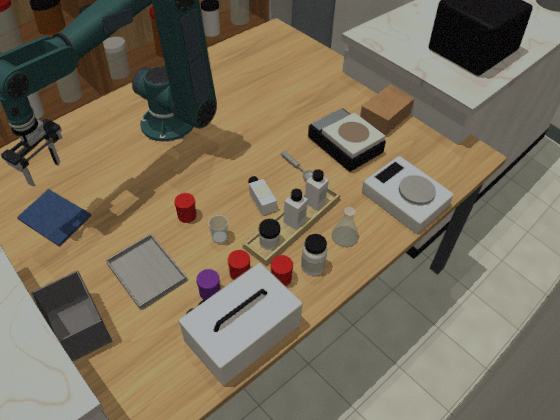

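View pics/top0.png

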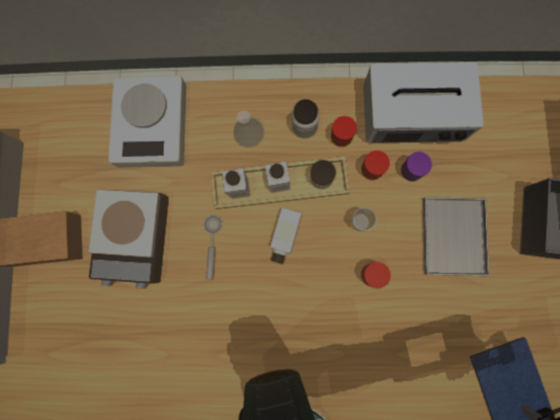

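The scene view shows the jar in the rack at (269,234) and the fallen bottle at (263,195). In the top view they are at (322,173) and (285,235), and the tray is at (456,236).

Candidates for the jar, top view:
- (322,173): white with a black lid, inside the rack
- (305,115): a similar white jar, but behind the rack
- (344,130), (376,164), (376,275): red
- (417,166): purple

Only (322,173) fits, because it stands in the lane. The bottle at (285,235) is the only one lying down. I'll confirm both in a crop and measure.

```bash
python3 - <<'E'
from h import *
import pickle
S={n:pickle.load(open(n+'0.pkl','rb')) for n in('scene','top')}
t=S['top']; X=cloud(t)
a=cv2.resize(t['img'][140:290,200:500],None,fx=2.6,fy=2.6,interpolation=cv2.INTER_CUBIC)[:,:,::-1]
b=cv2.resize(S['scene']['img'][150:290,170:370],None,fx=1.3,fy=1.3)[:,:,::-1]
a[-b.shape[0]:,:0]=0
cv2.imwrite('pics/crop0.png',a)
def box(m):
    P=X[m][:,:2].astype(np.float32); r=cv2.minAreaRect(P*1000); return np.round(r[0],1),np.round(r[1],1),round(r[2],1),len(P)
def comps(m,mn=30):
    n,l,st,c=cv2.connectedComponentsWithStats(m.astype(np.uint8))
    for i in range(1,n):
        if st[i,4]>=mn:
            mm=l==i; print(np.round(c[i]),st[i,4],'z50,95',np.round(np.nanpercentile(X[mm][:,2],[5,50,95])*1000,1),'rect',box(mm))
z=X[...,2]; roi=np.zeros(z.shape,bool); roi[140:300,195:500]=1
img=t['img'].astype(int)
print('bench',np.nanmedian(z[280:300,200:340]))
for lo,hi in((.012,.2),(.03,.2),(.065,.095),(.12,.16)):
    print('slice',lo,hi); comps(roi&(z>lo)&(z<hi))
g=img.max(2)
print('dark>50mm'); comps(roi&(g<60)&(z>.05),20)
print('white bottle'); comps(roi&(z>.035)&(z<.07)&(g>110),40)
# scene view
s=S['scene']; Xs=cloud(s); 
for n,(u,v) in dict(jar=(269,226),bot=(263,195),cap=(253,181),rackfl=(258,244)).items():
    print(n,Xs[v,u]*1000)
E
```

```text
bench 0.0006390843171914645
slice 0.012 0.2
[248. 142.] 108 z50,95 [13.  22.8 34.8] rect (array([776.7, 112.2]), array([62.6, 16.9]), 87.9, 108)
[342. 142.] 93 z50,95 [14.9 35.6 65.4] rect (array([ 769.1, -140.1]), array([47.4, 13.4]), 88.4, 93)
[409. 141.] 217 z50,95 [17.4 29.5 45.2] rect (array([ 771.4, -335.5]), array([260.6,  10. ]), 89.5, 217)
[375. 165.] 627 z50,95 [27.2 75.  78.8] rect (array([ 701.2, -219.4]), array([62.8, 63.2]), 73.3, 627)
[416. 166.] 650 z50,95 [24.9 74.9 78.7] rect (array([ 695.9, -325.6]), array([61.8, 62.2]), 89.7, 650)
[279. 181.] 2944 z50,95 [ 16.8  81.3 145.1] rect (array([665.6,  26.9]), array([ 97.6, 354.2]), 5.9, 2944)
[458. 235.] 649 z50,95 [13.2 20.5 24.6] rect (array([ 518.9, -426.3]), array([163.5, 199.8]), 88.1, 649)
[365. 218.] 308 z50,95 [16.5 58.2 76.5] rect (array([ 560.4, -183. ]), array([57.4, 58.9]), 0.1, 308)
[284. 235.] 1049 z50,95 [36.3 51.8 55.4] rect (array([521.7,  17.1]), array([ 52.1, 136.9]), 73.1, 1049)
[212. 224.] 85 z50,95 [12.3 14.4 17.5] rect (array([558.3, 202.4]), array([49.7, 49.7]), 44.9, 85)
[211. 262.] 240 z50,95 [1
[... 2192 characters left out ...]
 449 z50,95 [80.8 83.8 87. ] rect (array([676.3, -83.5]), array([55.8, 60.8]), 77.7, 449)
[410. 172.] 42 z50,95 [50.6 63.5 71.1] rect (array([ 679.8, -308. ]), array([48.2, 13.7]), 41.9, 42)
[277. 171.] 121 z50,95 [142.1 144.9 147.1] rect (array([666.8,  28.3]), array([25.9, 29.1]), 89.9, 121)
[232. 178.] 116 z50,95 [141.5 145.  148.2] rect (array([652.4, 132.3]), array([27.8, 25. ]), 43.5, 116)
white bottle
[285. 231.] 903 z50,95 [46.9 52.2 55.5] rect (array([533.4,  13.5]), array([ 52.1, 112.5]), 73.1, 903)
jar [678.37808333 -81.88203421  82.87011526]
bot [550.93946366   5.89851119  47.01243435]
cap [476.31119888  27.41565495  37.06896606]
rackfl [ 664.66362128 -113.19755375    7.88479167]
```

View pics/crop0.png

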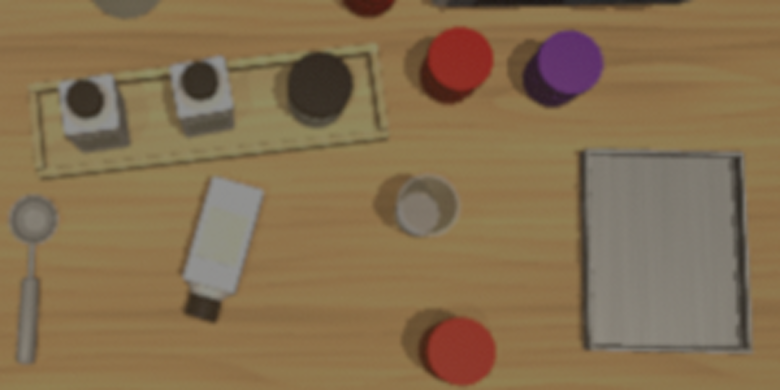

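The crop confirms it. The jar at full-image (322,173) is a black lid on a white body, standing in the rack's -y place. The fallen bottle at (285,235) has its cap towards the robot. The beaker is at (363,218) and the red and purple jars are decoys.

Measurements:
- **Rack:** centre (0.666, 0.027), yaw about 6°.
- **Jar:** (0.677, -0.083), lid top at z≈83 mm in both views.
- **Bottle:** top side at z≈52 mm.

Plan:
1. Grip the jar by its lid and set it in the tray.
2. Grip the bottle with the tool tilted 45° outward along its axis.
3. Turn 180° about the tool axis, which stands the bottle upright, and place it.

```bash
cat >> h.py <<'E'
from scipy.spatial.transform import Rotation as Ro
def down(yaw): return Ro.from_euler('xyz',[np.pi,0,yaw])
def plan(targets,vmax=.045,wmax=.13):
    "targets: (pos,Rot[,v]); prints calls of 5 rows in tool axes"
    o=get_obs(); p=np.array(o['tool_pos']); R=Ro.from_euler('xyz',o['ee_rot'])
    for T in targets:
        q=np.array(T[0]); Q=T[1]; v=T[2] if len(T)>2 else vmax
        rv=(Q*R.inv()).as_rotvec()
        n=max(1,int(np.ceil(max(np.linalg.norm(q-p)/(5*v),np.linalg.norm(rv)/(5*wmax))-1e-3)))
        print('->',q,'calls',n); p0,R0=p,R
        for k in range(n):
            rows=[]
            for i in range(1,6):
                f=(k*5+i)/(5*n); pi=p0+f*(q-p0); Ri=Ro.from_rotvec(f*rv)*R0
                rows.append([round(float(x),3)+0. for x in np.r_[R.inv().apply(pi-p),(R.inv()*Ri).as_rotvec()]])
            print(str(rows).replace(' ',''))
            p,R=p+R.apply(rows[-1][:3]),R*Ro.from_rotvec(rows[-1][3:])
E
python3 -c "
from h import *
J=down(1.676)
plan([([.677,-.083,.2],J),([.677,-.083,.056],J,.03)])"
```

```text
-> [ 0.677 -0.083  0.2  ] calls 4
[[0.031,-0.013,0.0,0.0,0.0,-0.069],[0.062,-0.027,0.001,0.0,0.0,-0.137],[0.093,-0.04,0.001,0.0,0.0,-0.206],[0.124,-0.053,0.001,0.0,0.0,-0.274],[0.155,-0.067,0.001,0.0,0.0,-0.343]]
[[0.034,-0.002,0.001,0.0,-0.001,-0.068],[0.067,-0.004,0.001,0.0,-0.001,-0.137],[0.101,-0.006,0.001,0.0,-0.001,-0.205],[0.135,-0.008,0.001,-0.001,-0.001,-0.274],[0.169,-0.01,0.002,-0.001,-0.001,-0.342]]
[[0.032,0.009,0.0,0.0,0.0,-0.069],[0.065,0.018,0.0,0.0,0.0,-0.137],[0.097,0.028,0.0,0.0,0.0,-0.206],[0.129,0.037,0.0,0.0,0.0,-0.274],[0.162,0.046,0.001,0.0,0.0,-0.343]]
[[0.027,0.02,0.0,0.0,0.0,-0.068],[0.055,0.04,0.0,0.0,0.0,-0.137],[0.082,0.059,0.0,0.0,0.0,-0.205],[0.11,0.079,0.001,0.0,0.0,-0.274],[0.137,0.099,0.001,0.0,-0.001,-0.342]]
-> [ 0.677 -0.083  0.056] calls 1
[[0.0,0.0,0.029,0.0,0.0,0.0],[0.0,0.0,0.058,0.0,0.0,0.0],[0.0,0.0,0.086,0.0,0.0,0.0],[0.0,0.0,0.115,0.0,0.0,0.0],[0.0,0.0,0.144,0.0,0.0,0.0]]
```

Emit:
{"method": "carry_out", "body": {
  "commands": [
    [0.031, -0.013, 0, 0, 0, -0.069],
    [0.062, -0.027, 0, 0, 0, -0.137],
    [0.093, -0.04, 0, 0, 0, -0.206],
    [0.124, -0.053, 0, 0, 0, -0.274],
    [0.155, -0.067, 0, 0, 0, -0.343]
  ],
  "jaw": 1
}}

```text
time: 0.6
tool_pos: [0.2939, -0.4128, 0.2049]
ee_rot: [-3.141, -0.0, 0.651]
wrist_force: [-0.1, 0.1, 0.3]
width: 0.0942
finger_force: 0.0
```

Emit:
{"method": "carry_out", "body": {
  "commands": [
    [0.034, -0.002, 0, 0, 0, -0.068],
    [0.067, -0.004, 0, 0, 0, -0.137],
    [0.101, -0.006, 0, 0, 0, -0.205],
    [0.135, -0.008, 0, 0, 0, -0.274],
    [0.169, -0.01, 0, 0, 0, -0.342]
  ]
}}

```text
time: 1.1
tool_pos: [0.4225, -0.3026, 0.2049]
ee_rot: [-3.141, -0.0, 0.994]
wrist_force: [-1.0, -0.7, -0.5]
width: 0.0942
finger_force: 0.0
```

Emit:
{"method": "carry_out", "body": {
  "commands": [
    [0.032, 0.009, 0, 0, 0, -0.069],
    [0.065, 0.018, 0, 0, 0, -0.137],
    [0.097, 0.028, 0, 0, 0, -0.206],
    [0.129, 0.037, 0, 0, 0, -0.274],
    [0.162, 0.046, 0, 0, 0, -0.343]
  ]
}}

```text
time: 1.6
tool_pos: [0.5497, -0.1925, 0.2048]
ee_rot: [-3.14, 0.0, 1.337]
wrist_force: [0.4, -0.6, 0.4]
width: 0.0938
finger_force: 0.0
```

Emit:
{"method": "carry_out", "body": {
  "commands": [
    [0.034, 0.025, 0, 0, 0, -0.085],
    [0.069, 0.05, 0, 0, 0, -0.17],
    [0.103, 0.074, 0, 0, 0, -0.255],
    [0.137, 0.099, 0, 0, 0, -0.342],
    [0.137, 0.099, 0, 0, 0, -0.342]
  ]
}}

```text
time: 2.1
tool_pos: [0.6797, -0.0794, 0.2022]
ee_rot: [-3.139, -0.003, 1.682]
wrist_force: [-0.2, 1.1, -0.1]
width: 0.0939
finger_force: 0.0
```

```bash
python3 -c "
from h import *
o=get_obs();print(o['time'],o['tool_pos'],o['ee_rot'],o['joint_positions'])
J=down(1.676)
plan([([.677,-.083,.056],J,.03)])"
```

```text
2.1 [ 0.67967778 -0.07937833  0.20224376] [-3.13907245e+00 -2.70648278e-03  1.68231182e+00] [-0.19999617  0.39644511  1.00279705  0.00183168  1.74557865 -0.31119947]
-> [ 0.677 -0.083  0.056] calls 1
[[-0.001,-0.001,0.029,-0.001,-0.001,0.001],[-0.001,-0.001,0.058,-0.001,-0.001,0.003],[-0.002,-0.002,0.088,-0.002,-0.002,0.004],[-0.003,-0.002,0.117,-0.002,-0.002,0.005],[-0.004,-0.003,0.146,-0.003,-0.003,0.006]]
```

Emit:
{"method": "carry_out", "body": {
  "commands": [
    [-0.003, -0.003, 0.03, 0, 0, 0.006],
    [-0.003, -0.003, 0.06, 0, 0, 0.006],
    [-0.003, -0.003, 0.09, 0, 0, 0.006],
    [-0.003, -0.003, 0.12, 0, 0, 0.006],
    [-0.003, -0.003, 0.146, 0, 0, 0.006]
  ]
}}

```text
time: 2.6
tool_pos: [0.6733, -0.0876, 0.0572]
ee_rot: [-3.139, -0.0, 1.668]
wrist_force: [-0.1, 0.0, -0.2]
width: 0.0938
finger_force: 0.0
```

Emit:
{"method": "carry_out", "body": {
  "commands": [
    [0, 0, 0, 0, 0, 0],
    [0, 0, 0, 0, 0, 0],
    [0, 0, 0, 0, 0, 0],
    [0, 0, 0, 0, 0, 0],
    [0, 0, 0, 0, 0, 0]
  ],
  "jaw": 0.45
}}

```text
time: 3.1
tool_pos: [0.6779, -0.0873, 0.0632]
ee_rot: [3.133, 0.002, 1.67]
wrist_force: [4.2, -0.1, 4.3]
width: 0.0635
finger_force: 30.0
```

Emit:
{"method": "carry_out", "body": {
  "commands": [
    [0, 0, 0, 0, 0, 0],
    [0, 0, 0, 0, 0, 0],
    [0, 0, 0, 0, 0, 0],
    [0, 0, 0, 0, 0, 0],
    [0, 0, 0, 0, 0, 0]
  ]
}}

```text
time: 3.6
tool_pos: [0.6779, -0.0873, 0.0631]
ee_rot: [3.133, 0.002, 1.67]
wrist_force: [4.4, -0.2, 5.6]
width: 0.0634
finger_force: 30.0
```

Emit:
{"method": "carry_out", "body": {
  "commands": [
    [0, 0, -0.006, 0, 0, 0],
    [0, 0, -0.012, 0, 0, 0],
    [0, 0, -0.018, 0, 0, 0],
    [0, 0, -0.024, 0, 0, 0],
    [0, 0, -0.03, 0, 0, 0]
  ]
}}

```text
time: 4.1
tool_pos: [0.6743, -0.0869, 0.0893]
ee_rot: [-3.14, -0.0, 1.67]
wrist_force: [-0.1, 0.2, -2.9]
width: 0.0633
finger_force: 30.0
```

```bash
python3 - <<'E'
from h import *
o=get_obs();print(o['tool_pos'],o['ee_rot'],o['wrist_force'])
a=snapshot('scene');b=snapshot('top')
A=cv2.resize(a['img'][160:280,180:340],None,fx=3,fy=3)[:,:,::-1]; B=cv2.resize(b['img'][120:240,260:380],None,fx=2.6,fy=3)[:,:,::-1]
cv2.imwrite('pics/lift.png',np.hstack([A,B]))
E
```

```text
[ 0.67431968 -0.08692405  0.08933247] [-3.14014685e+00 -2.97580516e-04  1.66973675e+00] [-0.13301338  0.15488869 -2.93968349]
```

View pics/lift.png

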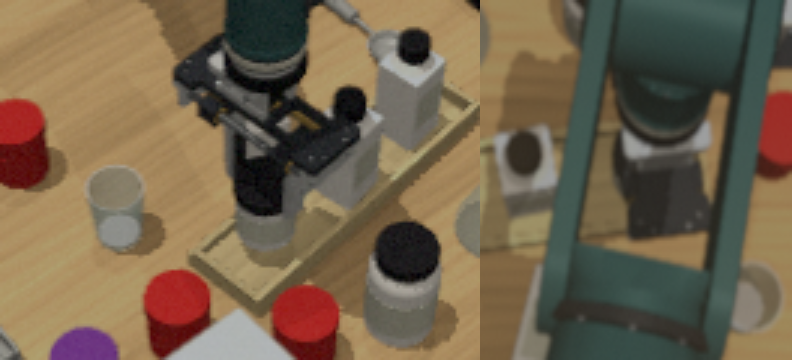

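The jar is held upright under the gripper (crop ~(262,215)) and both bottles are undisturbed. Its underside is about 55 mm below the TCP. Next I lift it and carry it to the tray.

```bash
python3 -c "
from h import *
J=down(1.67)
plan([([.674,-.087,.17],J,.03),([.519,-.43,.17],J,.038),([.519,-.43,.075],J,.025)])"
```

```text
-> [ 0.674 -0.087  0.17 ] calls 1
[[0.0,0.0,-0.016,0.0,0.0,0.0],[0.0,0.0,-0.032,0.001,0.0,0.0],[0.0,-0.001,-0.047,0.001,0.0,0.0],[0.0,-0.001,-0.063,0.001,0.001,0.0],[0.0,-0.001,-0.079,0.002,0.001,0.0]]
-> [ 0.519 -0.43   0.17 ] calls 2
[[-0.033,-0.019,0.0,0.0,0.0,0.0],[-0.065,-0.038,0.0,0.0,0.0,0.0],[-0.098,-0.057,0.0,0.0,0.0,0.0],[-0.13,-0.075,0.0,0.0,0.0,0.0],[-0.163,-0.094,0.0,0.0,0.0,0.0]]
[[-0.032,-0.019,0.0,0.0,0.0,0.0],[-0.065,-0.038,0.0,0.0,0.0,0.0],[-0.098,-0.057,0.0,0.0,0.0,0.0],[-0.13,-0.076,0.0,0.0,0.0,0.0],[-0.163,-0.094,0.0,0.0,0.0,0.0]]
-> [ 0.519 -0.43   0.075] calls 1
[[0.0,0.0,0.019,0.0,0.0,0.0],[0.0,0.0,0.038,0.0,0.0,0.0],[0.0,0.0,0.057,0.0,0.0,0.0],[0.0,0.0,0.076,0.0,0.0,0.0],[0.0,0.0,0.095,0.0,0.0,0.0]]
```

Emit:
{"method": "carry_out", "body": {
  "commands": [
    [0, 0, -0.016, 0, 0, 0],
    [0, 0, -0.032, 0, 0, 0],
    [0, 0, -0.048, 0, 0, 0],
    [0, 0, -0.064, 0, 0, 0],
    [0, 0, -0.08, 0, 0, 0]
  ]
}}

```text
time: 4.7
tool_pos: [0.6752, -0.087, 0.1719]
ee_rot: [3.14, 0.001, 1.67]
wrist_force: [-0.1, -0.1, -2.6]
width: 0.0634
finger_force: 30.0
```

Emit:
{"method": "carry_out", "body": {
  "commands": [
    [-0.033, -0.019, 0, 0, 0, 0],
    [-0.065, -0.038, 0, 0, 0, 0],
    [-0.098, -0.057, 0, 0, 0, 0],
    [-0.13, -0.075, 0, 0, 0, 0],
    [-0.163, -0.094, 0, 0, 0, 0]
  ]
}}

```text
time: 5.2
tool_pos: [0.5971, -0.2597, 0.1713]
ee_rot: [3.14, 0.001, 1.67]
wrist_force: [-0.6, -0.2, -3.6]
width: 0.0635
finger_force: 30.0
```

Emit:
{"method": "carry_out", "body": {
  "commands": [
    [-0.033, -0.019, 0, 0, 0, 0],
    [-0.065, -0.038, 0, 0, 0, 0],
    [-0.098, -0.057, 0, 0, 0, 0],
    [-0.13, -0.075, 0, 0, 0, 0],
    [-0.163, -0.094, 0, 0, 0, 0]
  ]
}}

```text
time: 5.7
tool_pos: [0.5195, -0.4314, 0.1713]
ee_rot: [3.14, 0.001, 1.67]
wrist_force: [0.0, -0.2, -3.0]
width: 0.0636
finger_force: 30.0
```

Emit:
{"method": "carry_out", "body": {
  "commands": [
    [0, 0, 0.019, 0, 0, 0],
    [0, 0, 0.038, 0, 0, 0],
    [0, 0, 0.057, 0, 0, 0],
    [0, 0, 0.076, 0, 0, 0],
    [0, 0, 0.09, 0, 0, 0]
  ]
}}

```text
time: 6.2
tool_pos: [0.5199, -0.43, 0.0793]
ee_rot: [-3.142, -0.0, 1.67]
wrist_force: [-0.8, -0.4, -3.3]
width: 0.0633
finger_force: 30.0
```

Emit:
{"method": "carry_out", "body": {
  "commands": [
    [0, 0, 0.003, 0, 0, 0],
    [0, 0, 0.006, 0, 0, 0],
    [0, 0, 0.009, 0, 0, 0],
    [0, 0, 0.012, 0, 0, 0],
    [0, 0, 0.012, 0, 0, 0]
  ]
}}

```text
time: 6.7
tool_pos: [0.52, -0.43, 0.0677]
ee_rot: [3.141, 0.0, 1.67]
wrist_force: [0.4, 0.1, -2.6]
width: 0.0634
finger_force: 30.0
```

Emit:
{"method": "carry_out", "body": {
  "commands": [
    [0, 0, 0.002, 0, 0, 0],
    [0, 0, 0.004, 0, 0, 0],
    [0, 0, 0.005, 0, 0, 0],
    [0, 0, 0.006, 0, 0, 0],
    [0, 0, 0.006, 0, 0, 0]
  ]
}}

```text
time: 7.2
tool_pos: [0.5199, -0.4299, 0.0613]
ee_rot: [-3.141, -0.0, 1.67]
wrist_force: [0.8, 0.3, -3.0]
width: 0.0635
finger_force: 30.0
```

Emit:
{"method": "carry_out", "body": {
  "commands": [
    [0, 0, 0.001, 0, 0, 0],
    [0, 0, 0.002, 0, 0, 0],
    [0, 0, 0.003, 0, 0, 0],
    [0, 0, 0.003, 0, 0, 0],
    [0, 0, 0.003, 0, 0, 0]
  ]
}}

```text
time: 7.7
tool_pos: [0.52, -0.43, 0.059]
ee_rot: [3.141, 0.001, 1.67]
wrist_force: [0.3, 0.1, -1.0]
width: 0.0634
finger_force: 30.0
```

Emit:
{"method": "carry_out", "body": {
  "commands": [
    [0, 0, 0.001, 0, 0, 0],
    [0, 0, 0.002, 0, 0, 0],
    [0, 0, 0.002, 0, 0, 0],
    [0, 0, 0.002, 0, 0, 0],
    [0, 0, 0.002, 0, 0, 0]
  ]
}}

```text
time: 8.2
tool_pos: [0.5201, -0.4302, 0.0589]
ee_rot: [3.141, 0.002, 1.67]
wrist_force: [-1.9, 1.6, 5.4]
width: 0.0634
finger_force: 30.0
```

Emit:
{"method": "carry_out", "body": {
  "commands": [
    [0, 0, 0, 0, 0, 0],
    [0, 0, 0, 0, 0, 0],
    [0, 0, 0, 0, 0, 0],
    [0, 0, 0, 0, 0, 0],
    [0, 0, 0, 0, 0, 0]
  ],
  "jaw": 1
}}

```text
time: 8.7
tool_pos: [0.5199, -0.4299, 0.0562]
ee_rot: [-3.141, -0.0, 1.67]
wrist_force: [-0.3, -0.1, 0.3]
width: 0.0939
finger_force: 0.0
```

Emit:
{"method": "carry_out", "body": {
  "commands": [
    [0, 0, -0.02, 0, 0, 0],
    [0, 0, -0.05, 0, 0, 0],
    [0, 0, -0.09, 0, 0, 0],
    [0, 0, -0.13, 0, 0, 0],
    [0, 0, -0.17, 0, 0, 0]
  ]
}}

```text
time: 9.2
tool_pos: [0.5199, -0.4298, 0.2279]
ee_rot: [-3.142, -0.0, 1.67]
wrist_force: [0.4, -0.6, -0.4]
width: 0.0939
finger_force: 0.0
```

```bash
cat >> h.py <<'E'
def tilt(az,ysgn,el=np.pi/4):
    "tool z at azimuth az, el below horizontal; tool y horizontal at az+90deg*ysgn"
    d=np.array([np.cos(az)*np.cos(el),np.sin(az)*np.cos(el),-np.sin(el)]); y=ysgn*np.array([-np.sin(az),np.cos(az),0])
    return Ro.from_matrix(np.stack([np.cross(y,d),y,d],1)), d
E
python3 - <<'E'
from h import *
t=snapshot('top'); X=cloud(t); z=X[...,2]
def rect(m):
    n,l,st,c=cv2.connectedComponentsWithStats(m.astype(np.uint8)); i=1+np.argmax(st[1:,4])
    r=cv2.minAreaRect((X[l==i][:,:2]*1000).astype(np.float32)); return np.round(r[0],1),np.round(r[1],1),round(r[2],1),st[i,4]
def roi(a,b,c,d):
    m=np.zeros(z.shape,bool); m[a:b,c:d]=1; return m
print('bottle',rect(roi(205,270,255,315)&(z>.03)))
m=roi(205,270,255,315)&(z>.047)&(t['img'].max(2)>100); print('bottle top face',rect(m))
print('jar',rect(roi(190,285,420,495)&(z>.065)), np.nanmedian(z[roi(190,285,420,495)&(z>.065)]))
s=snapshot('scene'); Y=cloud(s); zz=Y[...,2]
m=np.zeros(zz.shape,bool); m[170:220,240:282]=1; m&=(zz>.047)&(zz<.06)&(s['img'].max(2)>100)
print('scene top face',[np.round(v,1) for v in cv2.minAreaRect((Y[m][:,:2]*1000).astype(np.float32))], np.median(zz[m]))
save(t,'top1')
R,d=tilt(np.radians(-16.9),1); G=np.array([.530,.0147,.028])
print(d, get_obs()['joint_positions'])
plan([(np.array([.43,-.12,.26]),R,.045),(G-.12*d,R)])
E
```

```text
bottle (array([521.9,  16.9]), array([ 51.8, 137.2]), 73.2, np.int32(1037))
bottle top face (array([536.1,  12.6]), array([ 51.8, 107.1]), 73.2, np.int32(854))
jar (array([ 519.2, -425.3]), array([61.7, 61.3]), 4.6, np.int32(566)) 0.22964545925833707
scene top face [array([542.7,   9.6]), array([ 53.3, 106.4]), np.float64(73.2)] 0.05227904794241251
[ 0.67656937 -0.20555749 -0.70710678] [-7.74832993e-01  3.65238344e-01  9.79352246e-01 -1.75793265e-06
  1.78242249e+00 -8.73827188e-01]
-> [ 0.43 -0.12  0.26] calls 3
[[0.021,-0.004,-0.002,-0.031,-0.045,-0.074],[0.043,-0.008,-0.004,-0.061,-0.09,-0.148],[0.064,-0.012,-0.006,-0.092,-0.135,-0.222],[0.085,-0.016,-0.008,-0.122,-0.18,-0.297],[0.106,-0.02,-0.01,-0.153,-0.225,-0.371]]
[[0.021,0.004,-0.006,-0.03,-0.045,-0.074],[0.041,0.009,-0.013,-0.061,-0.09,-0.148],[0.061,0.013,-0.02,-0.092,-0.135,-0.222],[0.081,0.018,-0.026,-0.122,-0.18,-0.296],[0.102,0.022,-0.033,-0.153,-0.225,-0.371]]
[[0.015,0.013,-0.009,-0.03,-0.045,-0.074],[0.03,0.025,-0.019,-0.061,-0.09,-0.148],[0.045,0.037,-0.028,-0.091,-0.135,-0.222],[0.06,0.05,-0.037,-0.122,-0.18,-0.296],[0.075,0.062,-0.047,-0.153,-0.226,-0.371]]
-> [0.44881168 0.0393669  0.11285281] calls 1
[[0.025,0.032,0.017,0.0,0.0,0.0],[0.05,0.063,0.034,0.0,0.0,0.0],[0.075,0.095,0.051,0.0,0.0,0.0],[0.1,0.127,0.067,0.0,0.0,0.0],[0.125,0.158,0.084,0.0,0.001,0.0]]
```

View pics/top1.png

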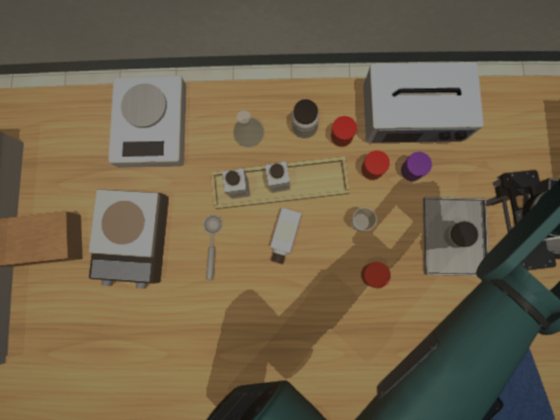

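The jar stands upright in the tray at pixel (464,234), world (0.519, -0.425). The bottle is unchanged at (285,235), with its side at z≈52 mm in both views and its axis agreeing. Next is the tilted approach.

Emit:
{"method": "carry_out", "body": {
  "commands": [
    [0.021, -0.004, -0.002, -0.031, -0.045, -0.074],
    [0.043, -0.008, -0.004, -0.061, -0.09, -0.148],
    [0.064, -0.012, -0.006, -0.092, -0.135, -0.222],
    [0.085, -0.016, -0.008, -0.122, -0.18, -0.297],
    [0.106, -0.02, -0.01, -0.153, -0.225, -0.371]
  ]
}}

```text
time: 9.8
tool_pos: [0.4891, -0.3253, 0.2355]
ee_rot: [3.031, 0.249, 2.033]
wrist_force: [-0.8, 0.2, -0.6]
width: 0.0939
finger_force: 0.0
```

Emit:
{"method": "carry_out", "body": {
  "commands": [
    [0.021, 0.004, -0.006, -0.03, -0.045, -0.074],
    [0.041, 0.009, -0.013, -0.061, -0.09, -0.148],
    [0.061, 0.013, -0.02, -0.092, -0.135, -0.222],
    [0.081, 0.018, -0.026, -0.122, -0.18, -0.296],
    [0.102, 0.022, -0.033, -0.153, -0.225, -0.371]
  ]
}}

```text
time: 10.3
tool_pos: [0.4578, -0.2208, 0.2445]
ee_rot: [3.016, 0.519, 2.4]
wrist_force: [0.4, 1.1, -0.7]
width: 0.0939
finger_force: 0.0
```

Emit:
{"method": "carry_out", "body": {
  "commands": [
    [0.015, 0.013, -0.009, -0.03, -0.045, -0.074],
    [0.03, 0.025, -0.019, -0.061, -0.09, -0.148],
    [0.045, 0.037, -0.028, -0.091, -0.135, -0.222],
    [0.06, 0.05, -0.037, -0.122, -0.18, -0.296],
    [0.075, 0.062, -0.047, -0.153, -0.226, -0.371]
  ]
}}

```text
time: 10.8
tool_pos: [0.4353, -0.1194, 0.2542]
ee_rot: [3.133, 0.766, 2.845]
wrist_force: [-19.0, 7.8, -2.3]
width: 0.0942
finger_force: 0.0
```

```bash
python3 - <<'E'
from h import *
o=get_obs(); print(o['tool_pos'],o['ee_rot'],o['joint_positions'])
R,d=tilt(np.radians(-16.9),1); G=np.array([.530,.0147,.028])
plan([(G-.12*d,R),(G+.019*d,R,.03)])
E
```

```text
[ 0.4353285  -0.11935639  0.25421297] [3.13343739 0.76560791 2.84467008] [-0.52207136 -0.75720327  2.07407013  0.18543839  1.08044686 -1.822772  ]
-> [0.44881168 0.0393669  0.11285281] calls 1
[[0.024,0.031,0.016,0.001,-0.004,0.0],[0.049,0.062,0.032,0.003,-0.008,-0.001],[0.073,0.093,0.048,0.004,-0.012,-0.001],[0.098,0.124,0.064,0.005,-0.016,-0.001],[0.122,0.155,0.08,0.007,-0.02,-0.001]]
-> [0.54285482 0.01079441 0.01456497] calls 1
[[0.0,0.0,0.028,0.0,0.0,0.0],[0.0,0.0,0.056,0.0,0.0,0.0],[0.0,0.0,0.083,0.0,0.0,0.0],[0.0,0.0,0.111,0.0,0.0,0.0],[0.0,0.0,0.139,0.0,0.0,0.0]]
```

Joint 2 is near its lower limit here, so I'll fit the arm's kinematics from the poses seen so far and check the waypoints before moving on.

```bash
cat > fk.py <<'E'
from h import *
from scipy.optimize import least_squares
D=[([-1.36810418,.0878797687,1.37206812,0,1.6836183,-.103094042],[.16547291,-.52400382,.20443972],[-3.1396,-.0002,.305786]),
([-.19999617,.39644511,1.00279705,.00183168,1.74557865,-.31119947],[.67967778,-.07937833,.20224376],[-3.13907,-.0027,1.68231]),
([-.774833,.365238,.979352,0,1.782422,-.873827],[.5199,-.4298,.2279],[-3.142,0,1.67]),
([-.52207136,-.75720327,2.07407013,.18543839,1.08044686,-1.822772],[.4353285,-.11935639,.25421297],[3.13343739,.76560791,2.84467008])]
def fk(x,q):
    h,a,b,e,L,l1,l2,c=x; E=lambda ax,t: Ro.from_euler(ax,t)
    R=E('z',q[0]); p=R.apply([c,l1,h]); R=R*E('y',q[1]); p=p+R.apply([0,0,a]); R=R*E('y',q[2]); p=p+R.apply([e,0,b])
    R=R*E('z',q[3])*E('y',q[4]); p=p+R.apply([0,l2,L]); return p,R*E('z',q[5])
def res(x):
    r=[]
    for q,p,e in D: r+=list(fk(x,q)[0]-p)
    return np.array(r+list(1e-3*(np.array(x)-[.3,.45,.45,0,.3,.03,.03,0])))
S=least_squares(res,[.3,.45,.45,0,.3,.03,.03,0]); X=S.x
LO=np.array([-3.1,-.76,.27,-1.08,.17,-2.57]); HI=np.array([3.1,2.03,2.55,4.22,2.65,2.57])
Q0=[fk(X,q)[1].inv()*Ro.from_euler('xyz',e) for q,p,e in D]
TC=Q0[-1]
def ik(p,R,q0,lim=True):
    f=lambda q:np.r_[fk(X,q)[0]-p,.3*((fk(X,q)[1]*TC).inv()*R).as_rotvec()]
    m=.02; s=least_squares(f,np.clip(q0,LO+2*m,HI-2*m),bounds=(LO+m,HI-m)); return s.x,np.linalg.norm(s.fun)
if __name__=='__main__':
    print(X.round(3),np.abs(S.fun[:12]).max()); print([t.as_rotvec().round(3) for t in Q0])
    q0=D[-1][0]
    for el in (45,50,55,60):
        R,d=tilt(np.radians(-16.9),1,np.radians(el)); G=np.array([.53,.0147,.028])
        for k in(-.019+.139,.06,-.019):
            q,e=ik(G-k*d,R,q0); print(el,k,q.round(2),round(e,4))
        for el2 in (90-el,45):
            R,d=tilt(np.radians(6),-1,np.radians(el2)); P=np.array([.677,-.083,.068])
            for h in (0,.1):
                q2=q.copy(); q2[5]+=3.1; q2,e=ik(P+.019*d+[0,0,h],R,q2); print('  place',el2,h,q2.round(2),round(e,4))
E
python3 fk.py
```

```text
[0.132 0.448 0.441 0.066 0.356 0.021 0.035 0.063] 0.0025339650497723243
[array([0.   , 0.   , 1.571]), array([ 0.   , -0.   ,  1.571]), array([-0.002,  0.016,  1.571]), array([-0.   ,  0.   ,  1.571])]
45 0.12000000000000001 [ 0.28 -0.62  2.3  -0.54  0.84 -0.76] 0.0
45 0.06 [ 0.19 -0.45  2.32 -0.6   0.63 -0.71] 0.0
45 -0.019 [ 0.13 -0.19  2.3  -0.82  0.41 -0.49] 0.0
  place 45 0 [-0.34  0.09  2.06  0.89  0.4   0.4 ] 0.0
  place 45 0.1 [-0.35 -0.05  1.91  0.57  0.62  0.76] 0.0
  place 45 0 [-0.34  0.09  2.06  0.89  0.4   0.4 ] 0.0
  place 45 0.1 [-0.35 -0.05  1.91  0.57  0.62  0.76] 0.0
50 0.12000000000000001 [ 0.2  -0.57  2.23 -0.41  0.89 -0.91] 0.0
50 0.06 [ 0.14 -0.42  2.26 -0.43  0.7  -0.89] 0.0
50 -0.019 [ 0.08 -0.18  2.25 -0.55  0.47 -0.77] 0.0
  place 40 0 [-0.33  0.09  2.14  1.31  0.34 -0.01] 0.0
  place 40 0.1 [-0.36 -0.06  2.    0.77  0.52  0.56] 0.0
  place 45 0 [-0.34  0.09  2.06  0.89  0.4   0.4 ] 0.0
  place 45 0.1 [-0.35 -0.05  1.91  0.57  0.62  0.76] 0.0
55 0.12000000000000001 [ 0.14 -0.51  2.15 -0.3   0.96 -1.03] 0.0
55 0.06 [ 0.1  -0.38  2.19 -0.32  0.78 -1.02] 0.0
55 -0.019 [ 0.05 -0.16  2.2  -0.38  0.55 -0.96] 0.0
  place 35 0 [-0.3   0.1   2.19  1.78  0.34 -0.47] 0.0
  place 35 0.1 [-0.36 -0.07  2.08  1.05  0.44  0.28] 0.0
  place 45 0 [-0.34  0.09  2.06  0.89  0.4   0.4 ] 0.0
  place 45 0.1 [-0.35 -0.05  1.91  0.57  0.62  0.76] 0.0
60 0.12000000000000001 [ 0.09 -0.44  2.06 -0.22  1.04 -1.12] 0.0
60 0.06 [ 0.06 -0.32  2.11 -0.23  0.87 -1.11] 0.0
60 -0.019 [ 0.02 -0.13  2.15 -0.26  0.64 -1.08] 0.0
  place 30 0 [-0.29  0.13  2.24  2.15  0.41 -0.83] 0.0
  place 30 0.1 [-0.35 -0.07  2.15  1.42  0.4  -0.08] 0.0
  place 45 0 [-0.34  0.09  2.06  0.89  0.4   0.4 ] 0.0
  place 45 0.1 [-0.35 -0.05  1.91  0.57  0.62  0.76] 0.0
```

```bash
python3 - <<'E'
from fk import *
o=get_obs(); print(o['tool_pos'],o['joint_positions'].round(3),o['wrist_force'].round(1),o['qvel'].round(3))
R,d=tilt(np.radians(-16.9),1); G=np.array([.53,.0147,.028]); q=o['joint_positions']
W=[np.array([.49,-.05,.2]),G-.12*d,G+.019*d,G+.019*d+[0,0,.1],np.array([.55,0,.19])+.019*d]
for w in W: q,e=ik(w,R,q); print(w.round(3),q.round(2),round(e,4))
for f in np.linspace(.1,1,10):
    Rf=Ro.from_rotvec(d*-np.pi*f)*R; qa,e=ik(W[-1],Rf,q); 
    Rg=Ro.from_rotvec(d*np.pi*f)*R; q=qa; print('flip',f.round(1),qa.round(2),round(e,4))
plan([(W[0],R),(W[1],R),(W[2],R,.028)])
E
```

```text
[ 0.4353285  -0.11935639  0.25421297] [-0.522 -0.757  2.074  0.185  1.08  -1.823] [-19.    7.8  -2.3] [ 0.192 -0.019  0.195  0.421 -0.43  -0.691]
[ 0.49 -0.05  0.2 ] [-0.13 -0.63  2.14 -0.15  0.86 -1.36] 0.0
[0.449 0.039 0.113] [ 0.28 -0.62  2.3  -0.54  0.84 -0.76] 0.0
[0.543 0.011 0.015] [ 0.13 -0.19  2.3  -0.82  0.41 -0.49] 0.0
[0.543 0.011 0.115] [ 0.1  -0.37  2.18 -0.47  0.64 -0.89] 0.0
[ 0.563 -0.004  0.177] [ 0.05 -0.39  2.05 -0.35  0.75 -1.06] 0.0
flip 0.1 [ 0.05 -0.39  2.05 -0.35  0.75 -1.38] 0.0
flip 0.2 [ 0.05 -0.39  2.05 -0.35  0.75 -1.69] 0.0
flip 0.3 [ 0.05 -0.39  2.05 -0.35  0.75 -2.01] 0.0
flip 0.4 [ 0.05 -0.39  2.05 -0.35  0.75 -2.32] 0.0
flip 0.5 [ 0.08 -0.38  2.05 -0.42  0.76 -2.55] 0.0079
flip 0.6 [ 0.2  -0.35  2.07 -0.67  0.77 -2.55] 0.0386
flip 0.7 [ 0.3  -0.32  2.13 -0.91  0.75 -2.55] 0.0694
flip 0.8 [ 0.37 -0.28  2.17 -1.06  0.77 -2.55] 0.104
flip 0.9 [ 0.49 -0.21  2.14 -1.06  0.9  -2.55] 0.168
flip 1.0 [ 0.63 -0.14  2.13 -1.06  1.04 -2.55] 0.2401
-> [ 0.49 -0.05  0.2 ] calls 1
[[0.003,0.016,0.012,0.001,-0.004,0.0],[0.006,0.033,0.025,0.003,-0.008,-0.001],[0.009,0.049,0.037,0.004,-0.012,-0.001],[0.012,0.065,0.05,0.005,-0.016,-0.001],[0.015,0.082,0.062,0.007,-0.02,-0.001]]
-> [0.44881168 0.0393669  0.11285281] calls 1
[[0.021,0.015,0.003,0.0,0.0,0.0],[0.043,0.029,0.006,0.0,0.0,0.0],[0.064,0.044,0.009,0.0,0.0,0.0],[0.086,0.059,0.012,0.0,0.0,0.0],[0.107,0.073,0.015,0.0,0.0,0.0]]
-> [0.54285482 0.01079441 0.01456497] calls 1
[[0.0,0.0,0.028,0.0,0.0,0.0],[0.0,0.0,0.056,0.0,0.0,0.0],[0.0,0.0,0.084,0.0,0.0,0.0],[0.0,0.0,0.111,0.0,0.0,0.0],[0.0,0.0,0.139,0.0,0.0,0.0]]
```

Emit:
{"method": "carry_out", "body": {
  "commands": [
    [0.003, 0.016, 0.012, 0, -0.004, 0],
    [0.006, 0.033, 0.025, 0, -0.008, 0],
    [0.009, 0.049, 0.037, 0.004, -0.012, 0],
    [0.012, 0.065, 0.05, 0.005, -0.016, 0],
    [0.015, 0.082, 0.062, 0.007, -0.02, 0]
  ]
}}

```text
time: 11.3
tool_pos: [0.4905, -0.0503, 0.2]
ee_rot: [3.14, 0.787, 2.841]
wrist_force: [0.6, -1.1, -1.0]
width: 0.0942
finger_force: 0.0
```

Emit:
{"method": "carry_out", "body": {
  "commands": [
    [0.021, 0.015, 0.003, 0, 0, 0],
    [0.043, 0.029, 0.006, 0, 0, 0],
    [0.064, 0.044, 0.009, 0, 0, 0],
    [0.086, 0.059, 0.012, 0, 0, 0],
    [0.107, 0.073, 0.015, 0, 0, 0]
  ]
}}

```text
time: 11.8
tool_pos: [0.4492, 0.0386, 0.1136]
ee_rot: [3.14, 0.787, 2.841]
wrist_force: [0.6, -0.7, 0.3]
width: 0.0941
finger_force: 0.0
```

Emit:
{"method": "carry_out", "body": {
  "commands": [
    [0, 0, 0, 0, 0, 0],
    [0, 0, 0, 0, 0, 0],
    [0, 0, 0, 0, 0, 0],
    [0, 0, 0, 0, 0, 0],
    [0, 0, 0, 0, 0, 0]
  ]
}}

```text
time: 12.3
tool_pos: [0.4508, 0.0371, 0.1164]
ee_rot: [3.138, 0.789, 2.838]
wrist_force: [0.8, 0.7, -1.0]
width: 0.094
finger_force: 0.0
```

```bash
python3 - <<'E'
from h import *
o=get_obs(); print(o['tool_pos'],o['ee_rot'],o['joint_positions'].round(3),o['wrist_force'].round(1))
R,d=tilt(np.radians(-16.9),1); G=np.array([.530,.0147,.028])
plan([(G-.06*d,R),(G+.019*d,R,.02)])
E
```

```text
[0.45084709 0.03713583 0.11641905] [3.13848978 0.7889204  2.83806179] [ 0.24  -0.591  2.286 -0.529  0.807 -0.784] [ 0.8  0.7 -1. ]
-> [0.48940584 0.02703345 0.07042641] calls 1
[[0.001,0.0,0.012,-0.001,0.001,-0.001],[0.002,0.001,0.024,-0.001,0.001,-0.002],[0.003,0.001,0.036,-0.002,0.002,-0.004],[0.004,0.001,0.049,-0.002,0.003,-0.005],[0.005,0.002,0.061,-0.003,0.004,-0.006]]
-> [0.54285482 0.01079441 0.01456497] calls 1
[[0.0,0.0,0.016,0.0,0.0,0.0],[0.0,0.0,0.031,0.0,0.0,0.0],[0.0,0.0,0.047,0.0,0.0,0.0],[0.0,0.0,0.063,0.0,0.0,0.0],[0.0,0.0,0.079,0.0,0.0,0.0]]
```

Emit:
{"method": "carry_out", "body": {
  "commands": [
    [0.001, 0, 0.012, 0, 0, -0.001],
    [0.002, 0.001, 0.024, 0, 0, -0.002],
    [0.003, 0.001, 0.036, 0, 0, -0.004],
    [0.004, 0.001, 0.049, 0, 0, -0.005],
    [0.005, 0.002, 0.061, 0, 0, -0.006]
  ]
}}

```text
time: 12.8
tool_pos: [0.4895, 0.0274, 0.069]
ee_rot: [-3.138, 0.788, 2.847]
wrist_force: [0.9, 0.2, -0.4]
width: 0.094
finger_force: 0.0
```

Emit:
{"method": "carry_out", "body": {
  "commands": [
    [0, 0, 0.016, 0, 0, 0],
    [0, 0, 0.031, 0, 0, 0],
    [0, 0, 0.047, 0, 0, 0],
    [0, 0, 0.063, 0, 0, 0],
    [0, 0, 0.077, 0, 0, 0]
  ]
}}

```text
time: 13.3
tool_pos: [0.5419, 0.0112, 0.0144]
ee_rot: [-3.138, 0.788, 2.848]
wrist_force: [-0.2, -0.1, -0.6]
width: 0.0944
finger_force: 0.0
```

```bash
python3 - <<'E'
from h import *
o=get_obs(); print(o['tool_pos'],o['ee_rot'],o['joint_positions'].round(3),o['wrist_force'].round(1))
R=Ro.from_euler('xyz',o['ee_rot']); print('grasp',o['tool_pos']-.019*R.as_matrix()[:,2], R.as_matrix()[:,1:].T.round(3))
E
```

```text
[0.54189932 0.01122417 0.0144391 ] [-3.13788263  0.78816862  2.84761491] [ 0.091 -0.167  2.253 -0.747  0.408 -0.588] [-0.2 -0.1 -0.6]
grasp [0.5290256  0.01519534 0.02783676] [[ 0.292  0.956 -0.003]
 [ 0.678 -0.209 -0.705]]
```

Right in place, so I close the gripper.

Emit:
{"method": "carry_out", "body": {
  "commands": [
    [0, 0, 0, 0, 0, 0],
    [0, 0, 0, 0, 0, 0],
    [0, 0, 0, 0, 0, 0],
    [0, 0, 0, 0, 0, 0],
    [0, 0, 0, 0, 0, 0]
  ],
  "jaw": 0.3
}}

```text
time: 13.8
tool_pos: [0.5411, 0.0123, 0.0152]
ee_rot: [-3.138, 0.789, 2.849]
wrist_force: [-0.6, 0.8, -0.8]
width: 0.0574
finger_force: 0.0
```

Emit:
{"method": "carry_out", "body": {
  "commands": [
    [0, 0, 0, 0, 0, 0],
    [0, 0, 0, 0, 0, 0],
    [0, 0, 0, 0, 0, 0],
    [0, 0, 0, 0, 0, 0],
    [0, 0, 0, 0, 0, 0]
  ]
}}

```text
time: 14.3
tool_pos: [0.5411, 0.0119, 0.0151]
ee_rot: [-3.137, 0.788, 2.849]
wrist_force: [-5.0, -0.9, 5.2]
width: 0.0516
finger_force: 30.0
```

Emit:
{"method": "carry_out", "body": {
  "commands": [
    [0.005, 0, -0.005, 0, 0, 0],
    [0.01, 0, -0.01, 0, 0, 0],
    [0.015, 0, -0.015, 0, 0, 0],
    [0.02, 0, -0.02, 0, 0, 0],
    [0.02, 0, -0.02, 0, 0, 0]
  ]
}}

```text
time: 14.8
tool_pos: [0.5135, 0.021, 0.0151]
ee_rot: [-3.138, 0.789, 2.85]
wrist_force: [-6.6, 2.8, 8.7]
width: 0.0521
finger_force: 30.0
```

I had the tool-x sign wrong, so that slid the bottle about 28 mm back along the bench. It is still gripped. Now I lift properly and then look.

Emit:
{"method": "carry_out", "body": {
  "commands": [
    [-0.01, 0, -0.01, 0, 0, 0],
    [-0.02, 0, -0.02, 0, 0, 0],
    [-0.03, 0, -0.03, 0, 0, 0],
    [-0.04, 0, -0.04, 0, 0, 0],
    [-0.05, 0, -0.05, 0, 0, 0]
  ]
}}

```text
time: 15.3
tool_pos: [0.5114, 0.0206, 0.0825]
ee_rot: [-3.136, 0.782, 2.849]
wrist_force: [0.5, -0.5, -2.2]
width: 0.0517
finger_force: 30.0
```

```bash
python3 - <<'E'
from fk import *
o=get_obs(); print(o['tool_pos'],o['joint_positions'].round(3),o['wrist_force'].round(1))
a=snapshot('scene');b=snapshot('top')
A=cv2.resize(a['img'][120:260,190:350],None,fx=2.5,fy=2.5)[:,:,::-1]; B=cv2.resize(b['img'][150:290,220:380],None,fx=2.5,fy=2.5)[:,:,::-1]
cv2.imwrite('pics/lift2.png',np.hstack([A,B]))
Ra=Ro.from_euler('xyz',o['ee_rot']); d=Ra.as_matrix()[:,2]
P=np.array([.56,.0,.18])+.019*d
T=[(P,Ra,.03)]
for f in (.25,.5,.75,1): T.append((P,Ra*Ro.from_rotvec([0,0,np.pi*f]),.03))
q=o['joint_positions']
for t in T: q,e=ik(t[0],t[1],q); print(q.round(2),round(e,4))
plan(T)
E
```

```text
[0.51137855 0.02056106 0.08254107] [ 0.132 -0.377  2.236 -0.535  0.618 -0.81 ] [ 0.5 -0.5 -2.2]
[ 0.05 -0.35  2.05 -0.37  0.73 -1.04] 0.0
[ 0.05 -0.35  2.05 -0.37  0.73 -0.26] 0.0
[ 0.05 -0.35  2.05 -0.37  0.73  0.53] 0.0
[ 0.05 -0.35  2.05 -0.37  0.73  1.31] 0.0
[ 0.05 -0.35  2.05 -0.37  0.73  2.1 ] 0.0
-> [ 0.5727891  -0.00396017  0.16651831] calls 1
[[-0.02,-0.001,-0.002,0.0,0.001,0.0],[-0.041,-0.003,-0.005,0.001,0.002,-0.001],[-0.061,-0.004,-0.007,0.001,0.004,-0.001],[-0.082,-0.005,-0.009,0.002,0.005,-0.001],[-0.102,-0.007,-0.012,0.002,0.006,-0.001]]
-> [ 0.5727891  -0.00396017  0.16651831] calls 2
[[0.0,0.0,0.0,0.0,0.0,0.079],[0.0,0.0,0.0,0.0,0.0,0.157],[0.0,0.0,0.0,0.0,0.0,0.236],[0.0,0.0,0.0,0.0,0.0,0.314],[0.0,0.0,0.0,0.0,0.0,0.393]]
[[0.0,0.0,0.0,0.0,0.0,0.078],[0.0,0.0,0.0,0.0,0.0,0.157],[0.0,0.0,0.0,0.0,0.0,0.235],[0.0,0.0,0.0,0.0,0.0,0.314],[0.0,0.001,0.0,0.0,0.0,0.392]]
-> [ 0.5727891  -0.00396017  0.16651831] calls 2
[[0.0,0.0,0.0,0.0,0.0,0.079],[0.0,0.0,0.0,0.0,0.0,0.157],[0.0,0.0,0.0,0.0,0.0,0.236],[0.0,0.0,0.0,0.0,0.0,0.314],[0.0,0.0,0.0,0.0,0.0,0.393]]
[[0.0,0.0,0.0,0.0,0.0,0.078],[0.0,0.0,0.0,0.0,0.0,0.157],[0.0,0.0,0.0,0.0,0.0,0.235],[0.0,0.0,0.0,0.0,0.0,0.314],[-0.001,0.0,0.0,0.0,0.0,0.392]]
-> [ 0.5727891  -0.00396017  0.16651831] calls 2
[[0.0,0.0,0.0,0.0,0.0,0.079],[0.0,0.0,0.0,0.0,0.0,0.157],[0.0,0.0,0.0,0.0,0.0,0.236],[0.0,0.0,0.0,0.0,0.0,0.314],[0.0,0.0,0.0,0.0,0.0,0.393]]
[[0.0,0.0,0.0,0.0,0.0,0.079],[0.0,0.0,0.0,0.0,0.0,0.157],[0.0,0.0,0.0,0.0,0.0,0.236],[0.0,0.0,0.0,0.0,0.0,0.314],[0.0,0.0,0.0,0.0,0.0,0.393]]
-> [ 0.5727891  -0.00396017  0.16651831] calls 2
[[0.0,0.0,0.0,0.0,0.0,0.079],[0.0,0.0,0.0,0.0,0.0,0.157],[0.0,0.0,0.0,0.0,0.0,0.236],[0.0,0.0,0.0,0.0,0.0,0.314],[0.0,0.0,0.0,0.0,0.0,0.393]]
[[0.0,0.0,0.0,0.0,0.0,0.078],[0.0,0.0,0.0,0.0,0.0,0.157],[0.0,0.0,0.0,0.0,0.0,0.235],[0.0,0.0,0.0,0.0,0.0,0.314],[0.0,0.0,0.0,0.0,0.0,0.392]]
```

View pics/lift2.png

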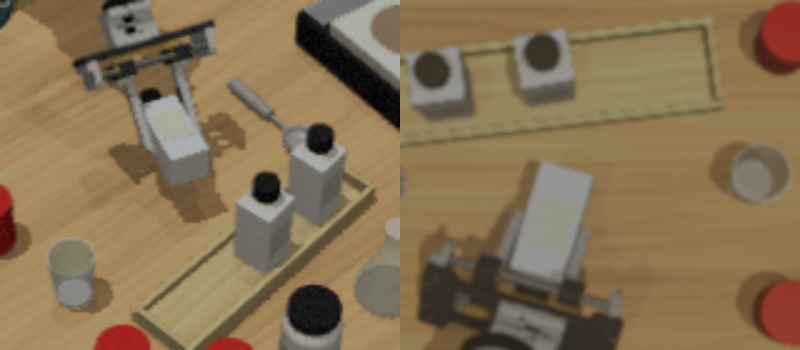

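The bottle is held level between the fingers (left crop (178,140), right crop (550,220)), and both bottles and the beaker are untouched. I'll measure how far its base reaches past the grasp point and its slope.

```bash
python3 - <<'E'
from fk import *
o=get_obs(); Ra=Ro.from_euler('xyz',o['ee_rot']); M=Ra.as_matrix(); d=M[:,2]; G=o['tool_pos']-.019*d
for n,roi in(('top',(205,265,255,300)),('scene',(155,195,235,285))):
    t=snapshot(n); C=cloud(t); m=np.zeros(C.shape[:2],bool); m[roi[0]:roi[1],roi[2]:roi[3]]=1
    b=np.array([d[0],d[1],0]);b/=np.linalg.norm(b)
    V=C-G; u=V@b; w=V@M[:,1]; z=V[...,2]
    m&=(t['img'].min(2)>95)&(np.abs(w)<.03)&(z>.005)&(z<.045)&(u<.12)&(u>-.02)
    f=np.c_[u[m],np.ones(m.sum())]; tf=m&(z>.017); c=np.polyfit(u[tf],z[tf],1)
    print(n,m.sum(),'u range',np.percentile(u[tf],[1,5,50,95,99]).round(4),'w',np.percentile(w[tf],[2,98]).round(4),'top slope',c.round(4))
P=np.array([.53,.01,.2])+.019*d
q,e=ik(P,Ra,o['joint_positions']); print(q.round(2),e)
q,e=ik(P,Ra*Ro.from_rotvec([0,0,3.14159]),q+[0,0,0,0,0,3.1]); print(q.round(2),e)
plan([(P,Ra,.03)])
E
```

```text
top 804 u range [-0.0193 -0.0163  0.0201  0.0579  0.0612] w [-0.0248  0.0257] top slope [-0.0092  0.024 ]
scene 414 u range [-0.0195 -0.0165  0.0244  0.0635  0.0673] w [-0.0267  0.0253] top slope [-0.0135  0.0228]
[ 0.09 -0.44  2.06 -0.37  0.81 -1.03] 1.1684881045591577e-11
[ 0.09 -0.44  2.06 -0.37  0.81  2.11] 2.8008295135465486e-13
-> [0.54287801 0.00605374 0.18659911] calls 1
[[-0.019,-0.001,-0.01,0.0,-0.001,0.0],[-0.039,-0.002,-0.02,-0.001,-0.001,0.0],[-0.058,-0.003,-0.03,-0.001,-0.002,0.001],[-0.077,-0.004,-0.04,-0.001,-0.003,0.001],[-0.097,-0.005,-0.05,-0.002,-0.003,0.001]]
```

Emit:
{"method": "carry_out", "body": {
  "commands": [
    [-0.019, -0.001, -0.01, 0, 0, 0],
    [-0.039, -0.002, -0.02, 0, 0, 0],
    [-0.058, -0.003, -0.03, 0, 0, 0],
    [-0.077, -0.004, -0.04, 0, 0, 0],
    [-0.097, -0.005, -0.05, 0, 0, 0]
  ]
}}

```text
time: 16.0
tool_pos: [0.5427, 0.0063, 0.1864]
ee_rot: [-3.135, 0.782, 2.85]
wrist_force: [-0.1, 0.1, -1.2]
width: 0.0519
finger_force: 30.0
```

Emit:
{"method": "carry_out", "body": {
  "commands": [
    [0, 0, 0, 0, 0, 0.1],
    [0, 0, 0, 0, 0, 0.22],
    [0, 0, 0, 0, 0, 0.35],
    [0, 0, 0, 0, 0, 0.49],
    [0, 0, 0, 0, 0, 0.628]
  ]
}}

```text
time: 16.5
tool_pos: [0.5427, 0.0064, 0.1856]
ee_rot: [2.614, 0.607, 2.045]
wrist_force: [0.5, 0.2, -2.1]
width: 0.052
finger_force: 30.0
```

Emit:
{"method": "carry_out", "body": {
  "commands": [
    [0, 0, 0, 0, 0, 0.126],
    [0, 0, 0, 0, 0, 0.251],
    [0, 0, 0, 0, 0, 0.377],
    [0, 0, 0, 0, 0, 0.502],
    [0, 0, 0, 0, 0, 0.628]
  ]
}}

```text
time: 17.0
tool_pos: [0.5426, 0.0064, 0.1856]
ee_rot: [2.385, 0.221, 1.498]
wrist_force: [-1.0, 0.4, -1.9]
width: 0.0517
finger_force: 30.0
```

Emit:
{"method": "carry_out", "body": {
  "commands": [
    [0, 0, 0, 0, 0, 0.126],
    [0, 0, 0, 0, 0, 0.251],
    [0, 0, 0, 0, 0, 0.377],
    [0, 0, 0, 0, 0, 0.502],
    [0, 0, 0, 0, 0, 0.628]
  ]
}}

```text
time: 17.5
tool_pos: [0.5427, 0.0064, 0.1856]
ee_rot: [2.384, -0.218, 1.045]
wrist_force: [0.2, -0.1, -1.9]
width: 0.0517
finger_force: 30.0
```

Emit:
{"method": "carry_out", "body": {
  "commands": [
    [0, 0, 0, 0, 0, 0.126],
    [0, 0, 0, 0, 0, 0.251],
    [0, 0, 0, 0, 0, 0.377],
    [0, 0, 0, 0, 0, 0.502],
    [0, 0, 0, 0, 0, 0.628]
  ]
}}

```text
time: 18.0
tool_pos: [0.5427, 0.0064, 0.1856]
ee_rot: [2.612, -0.606, 0.499]
wrist_force: [0.1, 0.0, -2.0]
width: 0.052
finger_force: 30.0
```

Emit:
{"method": "carry_out", "body": {
  "commands": [
    [0, 0, 0, 0, 0, 0.14],
    [0, 0, 0, 0, 0, 0.28],
    [0, 0, 0, 0, 0, 0.41],
    [0, 0, 0, 0, 0, 0.53],
    [0, 0, 0, 0, 0, 0.63]
  ]
}}

```text
time: 18.5
tool_pos: [0.5427, 0.0064, 0.1856]
ee_rot: [3.14, -0.782, -0.298]
wrist_force: [-0.9, 1.2, -2.8]
width: 0.0521
finger_force: 30.0
```

```bash
python3 - <<'E'
from fk import *
o=get_obs(); print(o['tool_pos'],o['ee_rot'],o['joint_positions'].round(3),o['width'])
Ra=Ro.from_euler('xyz',o['ee_rot']); M=Ra.as_matrix(); print(M.round(3))
t=snapshot('top'); s=snapshot('scene')
A=cv2.resize(s['img'][120:260,190:350],None,fx=2.5,fy=2.5)[:,:,::-1]; B=cv2.resize(t['img'][150:290,220:380],None,fx=2.5,fy=2.5)[:,:,::-1]
cv2.imwrite('pics/flip.png',np.hstack([A,B]))
az=np.radians(6)
Rp,dp=tilt(az,-1)
G=np.array([.677,-.083,0])
T=[(np.array([.58,-.083,.18])+.019*dp,Rp,.035),(G+[0,0,.18]+.019*dp,Rp,.035),(G+[0,0,.09]+.019*dp,Rp,.03)]
q=o['joint_positions']
for x in T: q,e=ik(x[0],x[1],q); print(q.round(2),round(e,4))
plan(T)
E
```

```text
[0.54265499 0.00640831 0.18558476] [ 3.14010739 -0.78218889 -0.29832869] [ 0.074 -0.416  2.044 -0.367  0.802  2.102] 0.052067102119328794
[[ 0.678 -0.295  0.673]
 [-0.209 -0.956 -0.209]
 [ 0.705  0.001 -0.709]]
[-0.45 -0.29  2.08  0.59  0.73  0.7 ] 0.0
[-0.35 -0.06  1.89  0.54  0.65  0.78] 0.0
[-0.34  0.05  2.03  0.79  0.45  0.51] 0.0
-> [ 0.59336143 -0.08159566  0.16656497] calls 1
[[0.008,0.014,0.013,0.057,0.001,-0.056],[0.015,0.028,0.026,0.114,0.001,-0.112],[0.023,0.042,0.04,0.172,0.002,-0.168],[0.031,0.055,0.053,0.229,0.003,-0.225],[0.039,0.069,0.066,0.286,0.003,-0.281]]
-> [ 0.69036143 -0.08159566  0.16656497] calls 1
[[0.014,0.002,0.014,0.0,0.0,0.0],[0.027,0.004,0.027,0.0,0.0,0.0],[0.041,0.006,0.041,0.0,0.0,0.0],[0.054,0.008,0.055,0.0,0.0,0.0],[0.068,0.01,0.068,0.0,0.0,0.0]]
-> [ 0.69036143 -0.08159566  0.07656497] calls 1
[[-0.013,0.0,0.013,0.0,0.0,0.0],[-0.026,0.0,0.026,0.0,0.0,0.0],[-0.038,0.0,0.038,0.0,0.0,0.0],[-0.051,0.0,0.051,0.0,0.0,0.0],[-0.064,0.0,0.064,0.0,0.0,0.0]]
```

View pics/flip.png

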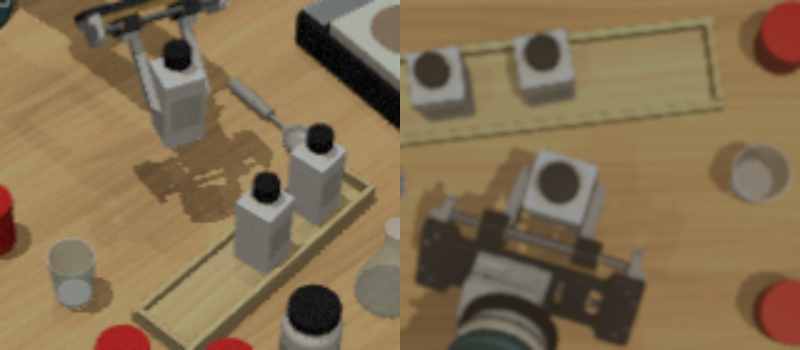

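The bottle is now upright (left crop (178,95)) and nothing else has moved. I'll replan the transfer at a slower turning rate.

```bash
python3 - <<'E'
from h import *
Rp,dp=tilt(np.radians(6),-1)
plan([(np.array([.58,-.083,.18])+.019*dp,Rp,.035)],wmax=.045)
E
```

```text
-> [ 0.59336143 -0.08159566  0.16656497] calls 2
[[0.004,0.007,0.007,0.029,0.0,-0.028],[0.008,0.014,0.013,0.057,0.001,-0.056],[0.012,0.021,0.02,0.086,0.001,-0.084],[0.015,0.028,0.026,0.114,0.001,-0.112],[0.019,0.035,0.033,0.143,0.002,-0.14]]
[[0.003,0.008,0.006,0.029,0.0,-0.028],[0.006,0.016,0.011,0.057,0.0,-0.057],[0.009,0.025,0.017,0.086,0.001,-0.085],[0.011,0.033,0.022,0.114,0.001,-0.113],[0.014,0.041,0.028,0.143,0.001,-0.141]]
```

Emit:
{"method": "carry_out", "body": {
  "commands": [
    [0.004, 0.007, 0.007, 0.029, 0, -0.028],
    [0.008, 0.014, 0.013, 0.057, 0, -0.056],
    [0.012, 0.021, 0.02, 0.086, 0, -0.084],
    [0.015, 0.028, 0.026, 0.114, 0, -0.112],
    [0.019, 0.035, 0.033, 0.143, 0, -0.14]
  ]
}}

```text
time: 19.1
tool_pos: [0.5682, -0.0379, 0.1771]
ee_rot: [3.138, -0.784, -0.089]
wrist_force: [-0.5, 0.3, -2.9]
width: 0.0515
finger_force: 30.0
```

Emit:
{"method": "carry_out", "body": {
  "commands": [
    [0.003, 0.008, 0.006, 0.029, 0, -0.028],
    [0.006, 0.016, 0.011, 0.057, 0, -0.057],
    [0.009, 0.025, 0.017, 0.086, 0, -0.085],
    [0.011, 0.033, 0.022, 0.114, 0, -0.113],
    [0.014, 0.041, 0.028, 0.143, 0, -0.141]
  ]
}}

```text
time: 19.6
tool_pos: [0.5938, -0.0817, 0.1673]
ee_rot: [3.14, -0.784, 0.109]
wrist_force: [0.4, -0.3, -1.9]
width: 0.0518
finger_force: 30.0
```

Emit:
{"method": "carry_out", "body": {
  "commands": [
    [0.014, 0.002, 0.014, 0, 0, 0],
    [0.027, 0.004, 0.027, 0, 0, 0],
    [0.041, 0.006, 0.041, 0, 0, 0],
    [0.054, 0.008, 0.055, 0, 0, 0],
    [0.068, 0.01, 0.068, 0, 0, 0]
  ]
}}

```text
time: 20.1
tool_pos: [0.6911, -0.0811, 0.1668]
ee_rot: [3.141, -0.783, 0.108]
wrist_force: [-0.8, -0.1, -1.2]
width: 0.052
finger_force: 30.0
```

Emit:
{"method": "carry_out", "body": {
  "commands": [
    [0, 0, 0, 0, 0, 0],
    [0, 0, 0, 0, 0, 0],
    [0, 0, 0, 0, 0, 0],
    [0, 0, 0, 0, 0, 0],
    [0, 0, 0, 0, 0, 0]
  ]
}}

```text
time: 20.6
tool_pos: [0.6908, -0.0813, 0.1698]
ee_rot: [3.141, -0.787, 0.105]
wrist_force: [0.1, -0.1, -2.4]
width: 0.0519
finger_force: 30.0
```

```bash
python3 - <<'E'
from h import *
o=get_obs(); Ra=Ro.from_euler('xyz',o['ee_rot']); d=Ra.as_matrix()[:,2]; G=o['tool_pos']-.019*d
print(o['tool_pos'],o['ee_rot'],o['joint_positions'].round(2),'G',G.round(4))
for n in('top','scene'):
    t=snapshot(n); save(t,'over_'+n); C=cloud(t); V=C-G
    m=(np.hypot(V[...,0],V[...,1])<.024)&(V[...,2]>.06)&(V[...,2]<.11)&(t['img'].max(2)<70)
    print(n,'cap',m.sum(),(cv2.minAreaRect((V[m][:,:2]*1000).astype(np.float32))),'z',np.percentile(V[m][:,2],[50,90]))
    # white shoulders at top of the body
    m=(np.abs(V[...,0])<.04)&(np.abs(V[...,1])<.04)&(t['img'].min(2)>90)&(V[...,2]>.03)&(V[...,2]<.06)
    if m.sum()>20: print('  shoulder',m.sum(),cv2.minAreaRect((V[m][:,:2]*1000).astype(np.float32)),np.percentile(V[m][:,2],[50,95]))
    # visible faces: lowest bottle point
    m=(np.abs(V[...,0])<.04)&(np.abs(V[...,1])<.04)&(V[...,2]<.05)&(V[...,2]>-.09)&(t['img'].min(2)>70)
    print('  body z low',m.sum(),np.percentile(V[m][:,2],[0,1,3]) if m.sum() else '')
    if n=='scene' and m.sum()>50:
        f=m&(V[...,2]>-.055)&(V[...,2]<.035); P=V[f]
        for k in(-.05,-.03,-.01,.01,.03):
            g=np.abs(P[:,2]-k)<.008; print('  ',k,g.sum(),P[g][:,:2].max(0).round(4),P[g][:,:2].min(0).round(4),P[g][:,:2].mean(0).round(4))
E
```

```text
[ 0.69084475 -0.08130046  0.16976038] [ 3.14138185 -0.78709598  0.10541192] [-0.36 -0.05  1.79  0.5   0.73  0.85] G [ 0.6775 -0.0827  0.1832]
top cap 183 ((-1.6525475978851318, 1.5468292236328125), (29.956771850585938, 30.342357635498047), 43.21067428588867) z [0.07207703 0.07418546]
  shoulder 369 ((-0.6117477416992188, -0.02358245849609375), (53.01325988769531, 75.45095825195312), 2.0715060234069824) [0.04042839 0.0472305 ]
  body z low 549 [-0.02292217 -0.00188331  0.00257626]
scene cap 118 ((5.38875675201416, -0.17409896850585938), (29.66661262512207, 34.85720443725586), 49.661399841308594) z [0.07161553 0.07517092]
  shoulder 274 ((-2.9042625427246094, -2.2144927978515625), (75.53845977783203, 72.1833724975586), 89.74609375) [0.04062693 0.05194032]
  body z low 823 [-0.06644548 -0.06149048 -0.05813298]
   -0.05 69 [0.0333 0.0293] [-0.0178 -0.0275] [ 0.0159 -0.0121]
   -0.03 82 [0.0327 0.028 ] [-0.0178 -0.0279] [ 0.0199 -0.01  ]
   -0.01 74 [0.0324 0.0264] [-0.0004 -0.0386] [ 0.0244 -0.0092]
   0.01 131 [0.034  0.0258] [-0.0191 -0.0396] [ 0.0154 -0.0181]
   0.03 117 [0.0316 0.0303] [-0.0377 -0.04  ] [ 0.0064 -0.018 ]
```

The bottle is upright and over the vacant place. Its base is about 64 mm below the grasp point, so I lower it 105 mm and then feel for the board.

Emit:
{"method": "carry_out", "body": {
  "commands": [
    [-0.015, 0, 0.015, 0, 0, 0],
    [-0.03, 0, 0.03, 0, 0, 0],
    [-0.045, 0, 0.045, 0, 0, 0],
    [-0.06, 0, 0.06, 0, 0, 0],
    [-0.07, 0, 0.07, 0, 0, 0]
  ]
}}

```text
time: 21.2
tool_pos: [0.6906, -0.081, 0.0687]
ee_rot: [-3.14, -0.785, 0.104]
wrist_force: [-0.5, 0.2, -2.8]
width: 0.0519
finger_force: 30.0
```

Emit:
{"method": "carry_out", "body": {
  "commands": [
    [-0.001, 0, 0.001, 0, 0, 0],
    [-0.002, 0, 0.002, 0, 0, 0],
    [-0.003, 0, 0.003, 0, 0, 0],
    [-0.003, 0, 0.003, 0, 0, 0],
    [-0.003, 0, 0.003, 0, 0, 0]
  ]
}}

```text
time: 21.7
tool_pos: [0.6921, -0.0814, 0.0678]
ee_rot: [3.141, -0.789, 0.106]
wrist_force: [0.4, 0.0, -1.9]
width: 0.0519
finger_force: 30.0
```

Emit:
{"method": "carry_out", "body": {
  "commands": [
    [-0.001, 0, 0.001, 0, 0, 0],
    [-0.002, 0, 0.002, 0, 0, 0],
    [-0.002, 0, 0.002, 0, 0, 0],
    [-0.002, 0, 0.002, 0, 0, 0],
    [-0.002, 0, 0.002, 0, 0, 0]
  ]
}}

```text
time: 22.2
tool_pos: [0.6915, -0.0812, 0.0636]
ee_rot: [-3.141, -0.787, 0.105]
wrist_force: [-0.2, -0.5, -2.9]
width: 0.0519
finger_force: 30.0
```

Emit:
{"method": "carry_out", "body": {
  "commands": [
    [-0.001, 0, 0.001, 0, 0, 0],
    [-0.002, 0, 0.002, 0, 0, 0],
    [-0.003, 0, 0.003, 0, 0, 0],
    [-0.003, 0, 0.003, 0, 0, 0],
    [-0.003, 0, 0.003, 0, 0, 0]
  ]
}}

```text
time: 22.7
tool_pos: [0.6918, -0.0812, 0.0597]
ee_rot: [-3.141, -0.788, 0.105]
wrist_force: [0.6, -0.2, -1.9]
width: 0.0518
finger_force: 30.0
```

Emit:
{"method": "carry_out", "body": {
  "commands": [
    [-0.001, 0, 0.001, 0, 0, 0],
    [-0.001, 0, 0.001, 0, 0, 0],
    [-0.001, 0, 0.001, 0, 0, 0],
    [-0.001, 0, 0.001, 0, 0, 0],
    [-0.001, 0, 0.001, 0, 0, 0]
  ]
}}

```text
time: 23.2
tool_pos: [0.6924, -0.0814, 0.0597]
ee_rot: [3.141, -0.79, 0.106]
wrist_force: [-2.7, 0.9, 5.8]
width: 0.0516
finger_force: 30.0
```

Emit:
{"method": "carry_out", "body": {
  "commands": [
    [0, 0, 0, 0, 0, 0],
    [0, 0, 0, 0, 0, 0],
    [0, 0, 0, 0, 0, 0],
    [0, 0, 0, 0, 0, 0],
    [0, 0, 0, 0, 0, 0]
  ],
  "jaw": 0.8
}}

```text
time: 23.7
tool_pos: [0.6914, -0.0812, 0.0577]
ee_rot: [-3.141, -0.787, 0.105]
wrist_force: [-0.2, -0.2, 0.2]
width: 0.075
finger_force: 0.0
```

Emit:
{"method": "carry_out", "body": {
  "commands": [
    [0, 0, -0.01, 0, 0, 0],
    [0, 0, -0.03, 0, 0, 0],
    [0, 0, -0.06, 0, 0, 0],
    [0, 0, -0.09, 0, 0, 0],
    [0, 0, -0.12, 0, 0, 0]
  ]
}}

```text
time: 24.2
tool_pos: [0.6058, -0.0901, 0.1437]
ee_rot: [3.141, -0.787, 0.106]
wrist_force: [0.8, -0.7, 0.3]
width: 0.0753
finger_force: 0.0
```

```bash
python3 - <<'E'
from h import *
o=get_obs(); print(o['tool_pos'],o['wrist_force'].round(1),o['time'])
a=snapshot('scene');b=snapshot('top')
A=cv2.resize(a['img'][150:310,90:350],None,fx=1.5,fy=1.5)[:,:,::-1]; B=cv2.resize(b['img'][130:290,200:500],None,fx=1.3,fy=1.5)[:,:,::-1]
cv2.imwrite('pics/end.png',np.hstack([A,B]))
for n,t in(('top',b),('scene',a)):
    C=cloud(t); V=C-[.677,-.083,0]
    m=(np.hypot(V[...,0],V[...,1])<.03)&(V[...,2]>.13)&(V[...,2]<.16); print(n,m.sum(),np.median(V[m],0),cv2.minAreaRect((V[m][:,:2]*1000).astype(np.float32)))
C=cloud(b); 
for n,c in dict(bA=(.668,.030),bB=(.6525,.134),beak=(.5604,-.183),jar=(.519,-.425)).items():
    V=C-[*c,0]; m=(np.hypot(V[...,0],V[...,1])<.045)&(V[...,2]>.06)&(V[...,2]<.16)&((V[...,2]>.13)|(n in('beak','jar'))); print(n,m.sum(),np.percentile(V[m][:,2],[50,95]),cv2.minAreaRect((V[m][:,:2]*1000).astype(np.float32))[:2] if m.sum() else '')
E
```

```text
[ 0.60578762 -0.09009744  0.14374701] [ 0.8 -0.7  0.3] 24.2
top 176 [0.00096775 0.00242145 0.14457981] ((2.2059154510498047, 2.2121028900146484), (32.5823974609375, 32.49467468261719), 69.50984191894531)
scene 120 [ 0.00918356 -0.00183451  0.14371468] ((6.809499740600586, -0.5483303070068359), (31.8139705657959, 34.2717399597168), 2.5910804271698)
bA 172 [0.14472304 0.14791089] ((0.6284465789794922, -0.33013153076171875), (32.3401985168457, 32.28959274291992))
bB 170 [0.14501004 0.14786252] ((0.2784442901611328, -0.14711952209472656), (31.505481719970703, 31.780427932739258))
beak 21 [0.07336771 0.07636853] ((26.6280574798584, -0.3721885681152344), (24.368154525756836, 5.194912433624268))
jar 576 [0.07969829 0.08308409] ((0.127593994140625, -0.2177734375), (61.32560348510742, 61.58393478393555))
```

View pics/end.png

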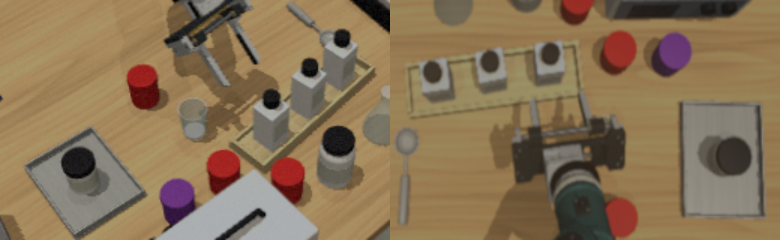

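The final picture shows three upright bottles in line in the rack, with the placed one at (270,118) left and (548,60) right. The jar stands upright in the tray, the beaker is in place and the gripper is clear. Handing in.

```bash
python3 -c "
from bench import *
print(close_job())"
```

```text
the job is handed in; nothing more can be done
None
```

I handed the job in at about 24 s: the jar is upright in the steel tray, the fallen bottle is upright within about 3 mm of the middle of the vacated place (top view), and the other two bottles and the beaker are where they were; the judge returned no verdict.

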